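# Take a contact reading of the coated panel in the sloping holder

### The job

Lift the hand-held reader off its round pad and aim it squarely down through the middle of the window of the sloping holder, onto the blue panel inside. Press gently until its sprung snout is pushed about half way in (never to its stop) and hold it steady there for two seconds, then stand the reader upright again, wholly on its pad, and let go. Leave the other things where they are.

Things in the scene. Friction and masses are not known exactly. Their poses are not given: they have to be found in the camera images.
- reader: Loose hand-held contact reader, 160 mm tall, about 0.22 kg, standing on its snout on the pad. Origin: centre of its underside (snout out); z runs up its middle. From the origin up: black snout, 44 mm diameter, to 18 mm; white barrel, 52 mm diameter, to 66 mm; cone to 90 mm; grey handle block to 160 mm, 32 mm wide along x, 40 mm along y, best gripped at 120 to 140 mm. Turned about its z it reads as well.
- snout (a joint): How far the reader's sprung snout is pushed into the barrel: 0 is fully out, 0.016 m is its stop. The spring starts to give at 3 N, pushes back with 6.2 N half way (8 mm) and 9.4 N at the stop.
- snout_tip (a point): Centre of the snout's flat end face (44 mm diameter), moving with the snout; its axes are parallel to the reader's.
- window (a point): Centre of the holder's square 80 x 80 mm window, in the plane of the grey front. z points squarely out of the front, up and towards the robot's side, 35 degrees from vertical; x runs up the slope, y along the level edge. The blue panel fills the view through the window, parallel to the front but 5 to 25 mm below it: its depth differs each time, is not measured and must be felt.
- pad: Fixed round flat rest pad, white with a blue rim; white top 106 mm diameter, 22 mm above the worktop. Origin: centre of its underside, at worktop level.
- white_bottle: White dropper bottle, 34 mm diameter, 98 mm tall, standing; bystander. Origin: centre of its underside.
- blue_can: Small white can with blue lid, 40 mm diameter, 53 mm tall, standing; bystander. Origin: centre of its underside.
- red_box: Red slide box, 88 x 102 x 34 mm; bystander. Origin: centre of its underside.
- mug: Spotted mug, 92 x 127 x 93 mm; bystander. Origin: centre of its underside.
- notebook: Dark green notebook lying flat, 210 x 153 x 16 mm; bystander. Origin: centre of its underside.
- tape: Roll of beige tape lying flat, 103 mm diameter, 25 mm high; bystander. Origin: centre of its underside.
- screwdriver: Red screwdriver lying down, 164 mm long, 21 mm high; bystander. Origin: centre of its underside.
- holder: Fixed sloping panel holder on the worktop, a grey box with a 132 x 132 mm front, sloped 35 degrees from level, whose centre is 100 mm and highest edge 138 mm above the worktop. Origin: on the worktop right below the window's centre; z up, x level, away from the front. Its blue panel is fixed.
Mind the look-alikes: they are no part of the job. Leave any orange look-alike of the reader alone.

How it is judged:
On the way:
1. the reader is held steady for 1.5 s, square to the panel (within 8 degrees), its snout inside the window within 10 mm of the middle and pushed in by 4 to 12 mm (value of joint snout between 0.004 and 0.012 m and angle between the z axis of reader and the z axis of window, either way round below 0.14 rad and x of snout_tip in the frame of window between -0.01 and 0.01 m and y of snout_tip in the frame of window between -0.01 and 0.01 m and z of snout_tip in the frame of window between -0.03 and 0.001 m and linear speed of reader below 0.02 m/s and angular speed of reader below 0.15 rad/s), for 1.5 s.
At the end, for the whole second after the job is handed in: The reader, after its reading, stands upright (within 4.5 degrees) on its snout, at rest and released, wholly on the pad (centre of the snout within 31 mm of the pad's centre) (horizontal distance between snout_tip and pad below 0.031 m and height (world z) of reader between 0.016 and 0.026 m and angle between reader's own z axis and vertical below 0.08 rad and linear speed of reader below 0.02 m/s and contact force between the fingers and reader below 0.1 N); the robot touches nothing.
It fails at once if the snout is pushed to its stop (more than 15 of its 16 mm) (value of joint snout above 0.015 m).
It fails at once if a bystander is moved by more than 20 mm (distance of any of white_bottle, blue_can, red_box, mug, notebook, tape, screwdriver from where it was at the start of the episode above 0.02 m).
It also fails if it takes over 72 s, if anything falls off the work surface, if the arm or the gripper's body presses on something with over 40 N, if the wrist force passes 120 N, or if a joint passes its speed limit or range.

### The arm

A 6-joint arm with a two-finger parallel gripper is mounted at the origin on a cart in front of the work surface, level with it; the furniture and walls round the work are solid. World frame = base frame: x ahead of the robot, y to its left, z up, the work surface at z = 0. Lengths are in m, angles in rad, forces in N, time in s.
With the tool pointing down it reaches from about 0.25 to 0.725 m from the base axis. Payload 9.7 kg.
Tool frame: the origin (TCP) lies midway between the tips of the shut fingers; the grasp point (between the pads) lies 19 mm behind it; z points along the fingers, x is the direction in which the jaws open and shut, and the axes are right-handed (so a half turn about z gives the same grasp; the last joint's range is limited). The gripper opens to 85 mm and grips with 20 to 120 N. Pads are 22 mm wide; open, the fingers measure 114 mm over their backs; the gripper's body (76 mm by 85 mm) begins 54 mm behind the grasp point. The pads swing forward as they close: fully open they stand 13 mm farther back than shut.
Start: joints at [1.211, 0.087, 0.176, 1.66, 0, 1.571], TCP at [0.194, 0.515, 0.198] pointing down, gripper open.
Joint ranges: [-3.13, 3.13], [-0.85, 1.81], [-1.15, 1.24], [-2.2, 2.28], [-1.44, 1.52], [-3.14, 3.14]. Speed limits (rad/s): [2.22, 2.22, 2.57, 3.14, 3.14, 3.14].

### API

Orientations are given as a rotation vector (axis times angle).
In Python, from plant import bot, optics, nets gives the robot as it stands.
- The arm moves only by the shell command python3 -m pendant 'ROWS' [OPENING]. ROWS is text: rows parted by semicolons, each of 6 numbers parted by spaces: the shift along the tool's x, y, z in units of 150 mm (1.0 is 150 mm), then the turn, a rotation vector about the tool's x, y, z in units of pi rad (1.0 is pi rad). In form: tx ty tz rx ry rz; .... A call has 1 to 8 rows; each row is the pose to reach, as a shift and turn from the pose commanded when the call began, along the tool's axes at that moment, turning the shorter way round; what a row does not reach only later rows make up. A row lasts 1/10 s, in which the tool goes at most 50 mm and 8.59 degrees, less where a joint would pass 70% of its speed; a pose out of reach is approached as far as the arm can. A call with a number of a shift or a turn outside -1 to 1 is refused whole. A call with a gripper value outside its range is refused whole. OPENING is the closure, from 0 (fully open) to 1 (shut), set as the call begins (- or left out, the last holds). The fingers move at their own pace and stop on an object; the grip force is fixed at half the most. Time passes only in rows, so rows that repeat a pose let the fingers close. It gives the time, the measured TCP pose, the force and the opening at its end, in the units of the state.
- bot.sense(): the state, without advancing time (a new reading comes with each control period).
- optics.capture(name): name is "side" or "top" or "wrist"; returns a dict with "frame" (420x560x3 uint8, red, green, blue), "camera_matrix" (3x3 intrinsics, pixels), "pose" (4x4, takes a point from camera to world coordinates). Camera axes: x right, y down, z forward; pixel columns grow to the right and rows downward; lengths in m; the calibration is good to about 2 mm. A picture is of the moment at which its call begins. There is no depth.
- bot.job_done(): hands the job in, once; it reports no verdict.
Trained networks look in the newest picture that a camera, given by its name, has taken for a name from the list of things; names that differ only in an ending like _2 or _b are one class to them, and where a whole thing is asked for, a point or a joint stands for the part that bears it (a point fixed in the world has none). Each returns a list of dicts, best first, with "confidence" (0 to 1); they miss things now and then, are a little off and sometimes report something else, mostly with a low value. They report only what shows in the picture. A call takes as long as a camera call. They do not tell look-alikes from the thing itself.
- nets.look_for(camera, name): "xy" ([column, row] in pixels, amid what is visible of it).
- nets.landmark_of(camera, name): "xy" ([column, row] in pixels: a listed point, or the origin of a listed thing).
The state is a dict: "t": time; "joint_positions": joint angles; "dq": joint speeds; "tau": joint torques, N m; "tool_pos": TCP position; "orientation": TCP orientation; "force": force on the tool from outside, world axes, zero at the start; "torque": the same for the moment, N m; "grip_width": finger opening in m.
Only numpy, scipy, OpenCV 4.12 (cv2) and the standard library are available. Lean on these libraries where they do the work, as an engineer would, in place of code of your own. Each camera call takes 0.05 s, during which the arm holds its last target. There are 200 camera calls.

## Working session

There is one attempt and no reset: what is moved stays moved. The work goes in short steps, Python scripts to look and compute and a shell command to move; the robot and the scene stay as the last step left them, time stands still between calls to the robot, and variables do not carry over. Pictures are saved under pics/ and viewed, about 8 in all and at most 12, crops included, and the job is handed in when it is done.

```bash
mkdir -p pics; cat > h.py <<'E'
import numpy as np,cv2
from plant import bot,optics,nets
from scipy.spatial.transform import Rotation as R
def ray(c,xy):
    K=c["camera_matrix"];P=np.array(c["pose"]);d=P[:3,:3]@np.linalg.inv(K)@np.array([*xy,1.]);return P[:3,3],d/np.linalg.norm(d)
def atz(c,xy,z):
    o,d=ray(c,xy);return o+d*(z-o[2])/d[2]
def tri(obs):
    A=np.zeros((3,3));b=np.zeros(3)
    for c,xy in obs:
        o,d=ray(c,xy);M=np.eye(3)-np.outer(d,d);A+=M;b+=M@o
    p=np.linalg.solve(A,b)
    return p,[round(float(np.linalg.norm((np.eye(3)-np.outer(d,d))@(p-o))),4) for o,d in [ray(*x) for x in obs]]
def proj(c,p):
    P=np.linalg.inv(np.array(c["pose"]));q=P[:3,:3]@p+P[:3,3];q=c["camera_matrix"]@q;return q[:2]/q[2]
def save(c,n,box=None,s=1):
    f=c["frame"][:,:,::-1]
    if box: f=f[box[1]:box[3],box[0]:box[2]]
    cv2.imwrite("pics/"+n,cv2.resize(f,None,fx=s,fy=s,interpolation=cv2.INTER_CUBIC))
E
python3 - <<'E'
from h import *
np.set_printoptions(precision=4,suppress=True)
C={n:optics.capture(n) for n in("side","top")}
for n in C:
    save(C[n],n+"1.png"); print(n,np.array(C[n]["pose"])[:3,3])
    for o in("reader","snout_tip","window","pad","holder"):
        print(n,o,[(np.round(d["xy"],1),round(d["confidence"],2)) for d in nets.landmark_of(n,o)][:4])
cv2.imwrite("pics/both.png",cv2.resize(np.hstack([cv2.imread("pics/side1.png"),cv2.imread("pics/top1.png")]),(800,300)))
print(bot.sense())
E
```

```text
side [-0.3408 -0.5522  0.6521]
side reader [(array([241.3, 219.4]), 0.93), (array([227.4, 236. ]), 0.89)]
side snout_tip [(array([243.1, 216.7]), 0.57), (array([223.9, 234.8]), 0.49), (array([415. , 327.8]), 0.2)]
side window [(array([359.1, 243.5]), 0.72)]
side pad [(array([226.5, 243.9]), 0.92), (array([141.2, 227.5]), 0.59)]
side holder [(array([355.3, 273.3]), 0.91)]
top [0.2611 0.0143 1.6969]
top reader [(array([201.4, 191. ]), 0.89), (array([217. , 233.3]), 0.69)]
top snout_tip [(array([265.2, 263.6]), 0.73), (array([347. , 225.7]), 0.26)]
top window [(array([351.8, 220.9]), 0.73)]
top pad []
top holder []
{'t': 0.6, 'joint_positions': array([1.211 , 0.0869, 0.1759, 1.6598, 0.    , 1.5708]), 'dq': array([-0.0001, -0.0004,  0.0012, -0.0011,  0.0001,  0.0014]), 'tau': array([  0.0001, -51.9818,  46.4694,   0.0011,  -0.0001,  -0.    ]), 'tool_pos': array([0.1936, 0.5148, 0.1981]), 'orientation': array([-2.583 , -1.7881,  0.    ]), 'force': array([-0.5674, -0.0183,  0.7466]), 'torque': array([ 0.026 , -0.014 , -0.0522]), 'grip_width': 0.08509046078646287}
```

View pics/side1.png

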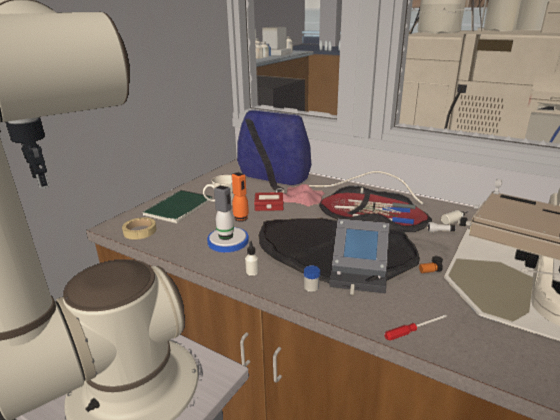

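View pics/top1.png

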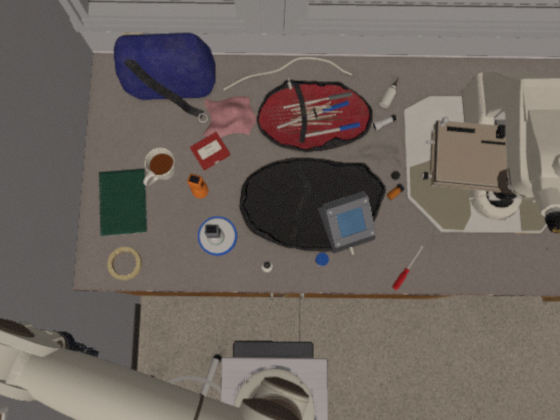

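The scene shows two candidates. The white/grey reader on the blue-rimmed pad (side 227,236; top 217,234) fits the description. The orange one (side 240,200; top 199,187) is the look-alike and stays alone. I'll confirm this in one enlarged crop and measure.

```bash
python3 - <<'E'
from h import *
s=optics.capture("side");t=optics.capture("top")
def crop(c,b,s): 
    f=c["frame"][b[1]:b[3],b[0]:b[2],::-1]; return cv2.resize(f,(400,300),interpolation=cv2.INTER_CUBIC)
a=np.vstack([np.hstack([crop(s,(180,170,280,245+15-15),4),crop(s,(310,210,410,285+10-10),4)]),
 np.hstack([crop(t,(180,195,260,255),5),crop(t,(310,188,390,248),5)])])
cv2.imwrite("pics/crops.png",a)
np.set_printoptions(precision=4,suppress=True)
# pad by blue rim in top and side
for c,b in((t,(190,205,245,265)),(s,(195,220,260,260))):
    f=c["frame"].astype(int);m=(f[:,:,2]-f[:,:,0]>50)
    M=np.zeros(m.shape,np.uint8);M[b[1]:b[3],b[0]:b[2]]=m[b[1]:b[3],b[0]:b[2]]
    p=cv2.findNonZero(M);h=cv2.convexHull(p);e=cv2.fitEllipse(h);print("pad",e,atz(c,e[0],.015))
for cn,c in(("side",s),("top",t)):
    print(cn,nets.look_for(cn,"reader"))
E
```

```text
pad ((216.9851531982422, 235.51136779785156), (38.84754180908203, 39.090240478515625), 43.902076721191406) [0.5165 0.1838 0.015 ]
pad ((227.36434936523438, 239.00735473632812), (25.54303741455078, 41.80493927001953), 84.21981048583984) [0.5087 0.1748 0.015 ]
side [{'xy': [221.1, 214.7], 'confidence': 0.73}, {'xy': [237.9, 196.6], 'confidence': 0.64}]
top [{'xy': [198.9, 187.4], 'confidence': 0.84}, {'xy': [215.2, 230.5], 'confidence': 0.68}, {'xy': [400.3, 276.3], 'confidence': 0.67}, {'xy': [123.0, 202.1], 'confidence': 0.17}]
```

View pics/crops.png

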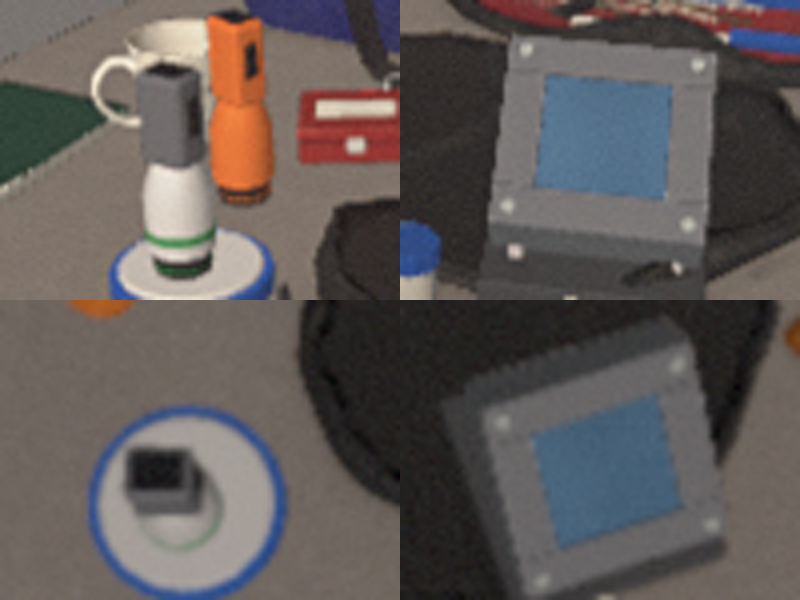

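The crop confirms it: the white barrel with grey handle stands on the blue-rimmed pad, handle top at top (211,228), and the orange one stands apart. Next I fit the holder pose and work out the hover move.

```bash
cat >> h.py <<'E'
np.set_printoptions(precision=4,suppress=True)
from scipy.optimize import least_squares
def wframe(hx,hy,yaw):
    # window frame: z up & toward robot (-x at yaw 0), x up slope, y level
    c,s=np.cos(np.radians(35)),np.sin(np.radians(35))
    x=np.array([c,0,s]);z=np.array([-s,0,c]);y=np.cross(z,x)
    return R.from_euler("z",yaw).as_matrix()@np.c_[x,y,z],np.array([hx,hy,.1])
def go(p,Rm,label=""):
    s=bot.sense();R0=R.from_rotvec(s["orientation"]).as_matrix()
    d=R0.T@(np.array(p)-s["tool_pos"]);r=R.from_matrix(R0.T@Rm).as_rotvec()
    print(label,"shift/150mm",np.round(d/.15,3),"turn/pi",np.round(r/np.pi,4),"| mm",np.round(np.linalg.norm(d)*1e3),"deg",np.round(np.degrees(np.linalg.norm(r)),1))
def tool(z,x):
    z=np.array(z,float);z/=np.linalg.norm(z);x=np.array(x,float);x-=z*(x@z);x/=np.linalg.norm(x);return np.c_[x,np.cross(z,x),z]
E
python3 - <<'E'
from h import *
s=optics.capture("side");t=optics.capture("top")
S=[(513,35),(718,55),(705,240),(488,210)]; S=[(310+a/4,210+b/4) for a,b in S] # far-left, far-right, near-right, near-left
T=[(485,408),(672,330),(725,545),(535,600)]; T=[(310+(a-400)/5,188+(b-300)/5) for a,b in T]
L=.066;Q=np.array([[L,L,0],[L,-L,0],[-L,-L,0],[-L,L,0]])
def res(p):
    M,o=wframe(*p);W=Q@M.T+o
    return np.concatenate([proj(c,w)-np.array(u) for c,U in((s,S),(t,T)) for w,u in zip(W,U)])
f=least_squares(res,[.53,-.2,0.2],loss="soft_l1",f_scale=2);print(f.x,np.degrees(f.x[2]));print(res(f.x).reshape(-1,2))
print("win net",tri([(s,(359.1,243.5)),(t,(351.8,220.9))]))
print("reader top",tri([(s,(222,187.3)),(t,(211.4,228.4))]),atz(t,(211.4,228.4),.182),"base",atz(t,(216,237),.04),"orange",atz(t,(199,187),.1))
go([.52,.18,.27],tool([0,0,-1],[np.cos(-.1),np.sin(-.1),0]),"hover")
E
```

```text
[ 0.5583 -0.2553  0.3202] 18.346959775404766
[[-89.2116   0.366 ]
 [-88.3641   0.3138]
 [-88.0306   2.5357]
 [-88.8193   3.514 ]
 [  8.9963  -3.2042]
 [ 13.7852  -0.8065]
 [ 10.392   -5.3044]
 [  7.6066  -3.3276]]
win net (array([ 0.552 , -0.2249,  0.0981]), [0.0028, 0.0028])
reader top (array([0.5121, 0.1831, 0.1798]), [0.0007, 0.0007]) [0.5112 0.1834 0.182 ] base [0.508  0.1841 0.04  ] orange [0.6514 0.2346 0.1   ]
hover shift/150mm [-1.323  2.822 -0.479] turn/pi [0.     0.     0.4173] | mm 473.0 deg 75.1
```

```bash
python3 -m pendant '-0.44 0.94 -0.16 0 0 0; -0.44 0.94 -0.16 0 0 0; -0.44 0.94 -0.16 0 0 0; -0.44 0.94 -0.16 0 0 0' 0; python3 -m pendant '-0.44 0.94 -0.16 0 0 0; -0.44 0.94 -0.16 0 0 0; -0.44 0.94 -0.16 0 0 0; -0.44 0.94 -0.16 0 0 0'; python3 -m pendant '-0.44 0.94 -0.16 0 0 0.417; -0.44 0.94 -0.16 0 0 0.417; -0.44 0.94 -0.16 0 0 0.417; -0.44 0.94 -0.16 0 0 0.417; -0.44 0.94 -0.16 0 0 0.417; -0.44 0.94 -0.16 0 0 0.417; -0.44 0.94 -0.16 0 0 0.417; -0.44 0.94 -0.16 0 0 0.417'
python3 - <<'E'
from h import *
s=optics.capture("side");t=optics.capture("top");w=optics.capture("wrist");save(w,"w1.png")
S=[(513,35),(718,55),(705,240),(488,210)]; S=[(310+(a-400)/4,210+b/4) for a,b in S]
T=[(485,408),(672,330),(725,545),(535,600)]; T=[(310+(a-400)/5,188+(b-300)/5) for a,b in T]
L=.066;Q=np.array([[L,L,0],[L,-L,0],[-L,-L,0],[-L,L,0]])
def res(p):
    M,o=wframe(*p);W=Q@M.T+o
    return np.concatenate([proj(c,w)-np.array(u) for c,U in((s,S),(t,T)) for w,u in zip(W,U)])
f=least_squares(res,[.53,-.2,0.2],loss="soft_l1",f_scale=2);print(f.x,np.degrees(f.x[2]));print(res(f.x).reshape(-1,2))
print(bot.sense()["tool_pos"],R.from_rotvec(bot.sense()["orientation"]).as_matrix(),bot.sense()["t"])
go([.512,.183,.27],tool([0,0,-1],[np.cos(-.1),np.sin(-.1),0]))
E
```

```text
t: 1.3
tool_pos: [0.3051, 0.4006, 0.2235]
orientation: [2.586, 1.783, 0.003]
force: [-0.6, 0.4, -0.1]
grip_width: 0.0855
t: 1.7
tool_pos: [0.4138, 0.2892, 0.2468]
orientation: [2.586, 1.782, 0.002]
force: [0.2, 0.4, -1.0]
grip_width: 0.0855
t: 2.5
tool_pos: [0.5197, 0.1813, 0.2698]
orientation: [-3.142, -0.008, 0.001]
force: [0.8, 0.9, -0.6]
grip_width: 0.0856
[ 0.5501 -0.2273  0.3351] 19.19966404322496
[[-0.6773 -0.7296]
 [-0.4242 -1.1896]
 [-0.1001  0.6411]
 [-0.264   2.1466]
 [-0.6515 -0.1987]
 [ 4.0121  1.5502]
 [ 1.4351 -3.1483]
 [-1.2186 -0.5371]]
[0.5197 0.1812 0.2699] [[ 0.9999  0.0148 -0.0003]
 [ 0.0148 -0.9999  0.0001]
 [-0.0003 -0.0001 -1.    ]] 2.65
 shift/150mm [-0.051 -0.013 -0.001] turn/pi [-0.      0.0001  0.0365] | mm 8.0 deg 6.6
```

View pics/w1.png

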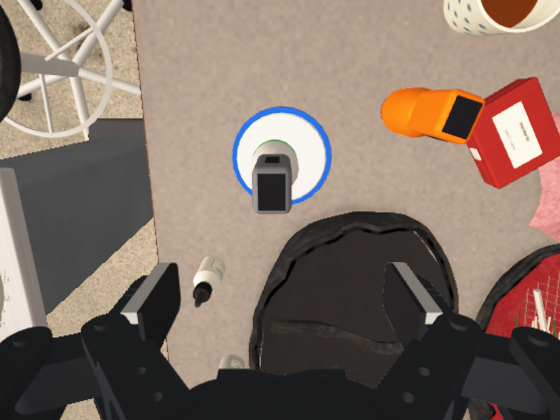

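The wrist view shows the handle's top face at about (272,192), with its narrow sides across the jaw axis, already aligned with the tool. The pad rim centre is at (282,157).

```bash
python3 - <<'E'
from h import *
w=optics.capture("wrist");f=w["frame"].astype(int)
m=((f.max(2)<45)).astype(np.uint8);M=np.zeros_like(m);M[160:218,245:300]=m[160:218,245:300]
n,l,st,ce=cv2.connectedComponentsWithStats(M);i=1+np.argmax(st[1:,4]);print(st[i],ce[i],cv2.minAreaRect(cv2.findNonZero((l==i).astype(np.uint8))))
b=cv2.boxPoints(cv2.minAreaRect(cv2.findNonZero((l==i).astype(np.uint8))))
P=np.array([atz(w,q,.182) for q in b]);print(P,P.mean(0))
m=(f[:,:,2]-f[:,:,0]>60).astype(np.uint8);m[:95]=0;m[215:]=0;m[:,:225]=0;m[:,340:]=0
e=cv2.fitEllipse(cv2.convexHull(cv2.findNonZero(m)));print(e,"pad",atz(w,e[0],.018))
c=P.mean(0);d=P[np.argsort(P[:,1])]
go([c[0],c[1],.133],R.from_rotvec(bot.sense()["orientation"]).as_matrix())
E
```

```text
[258 174  27  36 961] [271.1488 191.3569] ((271.0, 191.5), (35.0, 26.0), 90.0)
[[0.5028 0.1982 0.182 ]
 [0.5229 0.1985 0.182 ]
 [0.5234 0.1701 0.182 ]
 [0.5027 0.1698 0.182 ]] [0.5129 0.1841 0.182 ]
((281.2843933105469, 155.78880310058594), (98.97425079345703, 99.36190032958984), 111.47393035888672) pad [0.521  0.1865 0.018 ]
 shift/150mm [-0.045 -0.021  0.913] turn/pi [0. 0. 0.] | mm 137.0 deg 0.0
```

```bash
python3 -m pendant '-0.045 -0.02 0 0 0 0; -0.045 -0.02 0.25 0 0 0; -0.045 -0.02 0.5 0 0 0; -0.045 -0.02 0.7 0 0 0; -0.045 -0.02 0.85 0 0 0; -0.045 -0.02 0.9 0 0 0; -0.045 -0.02 0.9 0 0 0'
python3 -m pendant '0 0 0 0 0 0; 0 0 0 0 0 0; 0 0 0 0 0 0; 0 0 0 0 0 0; 0 0 0 0 0 0; 0 0 0 0 0 0; 0 0 0 0 0 0; 0 0 0 0 0 0' 1
python3 -c "
from h import *
w=optics.capture('wrist');save(w,'w2.png');s=bot.sense();print(s['tool_pos'],s['force'],s['torque'],s['grip_width'],s['t'])"
```

```text
t: 3.4
tool_pos: [0.5124, 0.1835, 0.1346]
orientation: [3.141, 0.02, -0.002]
force: [-0.7, -0.6, 0.4]
grip_width: 0.0854
t: 4.2
tool_pos: [0.5132, 0.1835, 0.1352]
orientation: [-3.141, -0.017, -0.001]
force: [0.7, 0.2, 2.9]
grip_width: 0.0299
[0.5132 0.1835 0.1352] [0.721  1.3165 1.4912] [ 0.0182 -0.2454 -0.0319] 0.030102786473254116 4.25
```

View pics/w2.png

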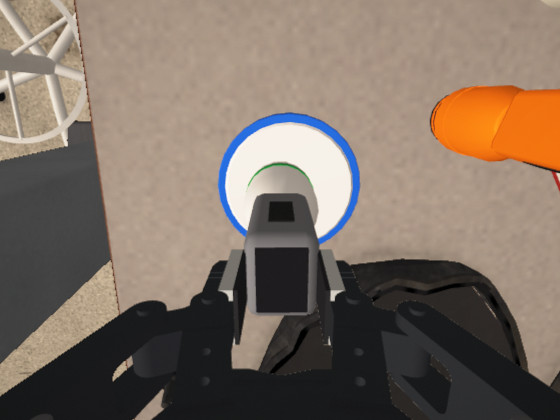

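The reader is gripped (opening 30 mm), upright between the pads. The pad centre is at (289,180). Lifting.

```bash
python3 -m pendant '0 0 -0.05 0 0 0; 0 0 -0.15 0 0 0; 0 0 -0.35 0 0 0; 0 0 -0.55 0 0 0; 0 0 -0.75 0 0 0; 0 0 -0.9 0 0 0; 0 0 -1 0 0 0; 0 0 -1 0 0 0'
python3 - <<'E'
from h import *
s=bot.sense();print(s['tool_pos'],s['force'],s['grip_width'])
M,o=wframe(.551,-.227,.335);p=o+M[:,2]*.243
T=tool(-M[:,2],M[:,0]);print(p);go(p,T)
go(p,R.from_rotvec(s['orientation']).as_matrix())
E
```

```text
t: 5.05
tool_pos: [0.5134, 0.1836, 0.2871]
orientation: [-3.141, -0.017, -0.004]
force: [1.1, 0.6, -2.3]
grip_width: 0.0304
[0.5134 0.1836 0.2871] [ 1.1128  0.6288 -2.346 ] 0.030424081253556928
[ 0.4194 -0.2728  0.2991]
 shift/150mm [-0.66   3.036 -0.084] turn/pi [ 0.0314  0.1919 -0.0999] | mm 466.0 deg 39.4
 shift/150mm [-0.66   3.036 -0.084] turn/pi [0. 0. 0.] | mm 466.0 deg 0.0
```

```bash
python3 -m pendant '-0.02 0.1 -0.01 0 0 0; -0.07 0.3 -0.01 0 0 0; -0.12 0.53 -0.02 0 0 0; -0.17 0.76 -0.03 0 0 0; -0.22 1 -0.03 0 0 0' && python3 -m pendant '-0.05 0.24 -0.01 0 0 0; -0.1 0.48 -0.01 0 0 0; -0.15 0.74 -0.02 0 0 0; -0.22 1 -0.03 0 0 0' && python3 -m pendant '-0.04 0.22 -0.01 0.004 0.024 -0.012; -0.08 0.42 -0.01 0.008 0.048 -0.025; -0.12 0.6 -0.02 0.012 0.072 -0.037; -0.16 0.76 -0.02 0.016 0.096 -0.05; -0.19 0.9 -0.02 0.02 0.12 -0.062; -0.22 1 -0.03 0.023 0.144 -0.075; -0.22 1 -0.03 0.028 0.17 -0.088; -0.22 1 -0.03 0.031 0.192 -0.1'
python3 - <<'E'
from h import *
s=bot.sense();w=optics.capture('wrist');save(w,'w3.png')
print(s['tool_pos'],s['force'],s['grip_width'],s['t'])
M,o=wframe(.551,-.227,.335);p=o+M[:,2]*.243
go(p,tool(-M[:,2],M[:,0])); print(np.array(w["pose"]),proj(w,o),[d for d in nets.landmark_of("wrist","window")])
L=.04
for a in((1,1),(1,-1),(-1,-1),(-1,1)): print(proj(w,o+M[:,0]*L*a[0]+M[:,1]*L*a[1]),proj(w,o+M[:,0]*.066*a[0]+M[:,1]*.066*a[1]))
E
```

```text
t: 5.55
tool_pos: [0.4805, 0.0314, 0.2885]
orientation: [3.141, 0.018, -0.003]
force: [0.9, -0.1, -1.6]
grip_width: 0.0301
t: 5.95
tool_pos: [0.449, -0.119, 0.2928]
orientation: [-3.141, -0.017, 0.003]
force: [-0.2, -0.4, -2.4]
grip_width: 0.0306
t: 6.75
tool_pos: [0.4176, -0.2682, 0.2972]
orientation: [-2.865, -0.484, -0.903]
force: [-1.0, 0.0, -2.7]
grip_width: 0.0301
[ 0.4176 -0.2682  0.2972] [-0.9833  0.0016 -2.6609] 0.030055512347689797 6.75
 shift/150mm [ 0.013  0.035 -0.015] turn/pi [-0.0002 -0.0007  0.0003] | mm 6.0 deg 0.1
[[ 0.7732  0.1586  0.614   0.2993]
 [ 0.27   -0.9584 -0.0924 -0.2318]
 [ 0.5738  0.2372 -0.7839  0.4408]
 [ 0.      0.      0.      1.    ]] [281.4467 165.2648] []
[315.3972 131.7592] [338.5103 108.9489]
[313.5218 197.0239] [333.4657 216.7715]
[249.3079 196.9825] [229.3216 216.7069]
[247.558  131.7098] [224.4835 108.8626]
```

View pics/w3.png

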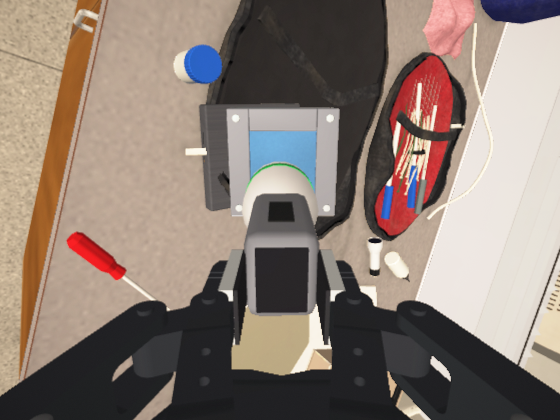

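Clear view: front corners are about (228,109), (339,108), (336,217), (231,217), with bolts at (236,118), (331,118), (242,209), (327,208). The estimate is about 2 px low in x, so I refine using the bolts and blue edges.

```bash
python3 - <<'E'
from h import *
w=optics.capture('wrist');f=w["frame"].astype(float);g=f.min(2)
B=[]
for u,v in((236,118),(331,118),(327,208),(242,209)):
    p=g[v-6:v+7,u-6:u+7];k=np.clip(p-np.median(p)-40,0,None);yy,xx=np.mgrid[v-6:v+7,u-6:u+7]
    B.append([(k*xx).sum()/k.sum(),(k*yy).sum()/k.sum()])
B=np.array(B);print(B)
d=f[:,:,2]-f[:,:,0]
for r in (138,148,156): 
    row=d[r,225:345];on=np.where(row>40)[0]+225;print(r,on.min(),on.max())
col=d[110:160,283];print("top",np.where(col>40)[0].min()+110)
# bolts: (+x? image right=+wx, up=+wy); half-spacing free
def res(p):
    M,o=wframe(*p[:3]);b=p[3]
    return np.concatenate([proj(w,o+M[:,0]*b*a+M[:,1]*b*c)-q for (a,c),q in zip(((-1,1),(1,1),(1,-1),(-1,-1)),B)])
s=least_squares(res,[.551,-.227,.335,.056]);print(s.x,np.round(s.fun,2))
M,o=wframe(*s.x[:3])
for a in((-1,1),(1,1)): print("pred win corner",proj(w,o+M[:,0]*.04*a[0]+M[:,1]*.04*a[1]))
E
```

```text
[[236.1851 118.0638]
 [330.6914 117.8805]
 [327.5035 207.8685]
 [     nan      nan]]
138 251 317
148 251 317
156 251 317
top 131<stdin>:6: RuntimeWarning: invalid value encountered in scalar divide
Traceback (most recent call last):
ValueError: Residuals are not finite in the initial point.
```

```bash
python3 - <<'E'
from h import *
w=optics.capture('wrist')
B=np.array([[236.19,118.06],[330.69,117.88],[327.5,207.87],[242,209]])
wt=np.repeat([1,1,1,.3],2)
def res(p):
    M,o=wframe(*p[:3]);b=p[3]
    return wt*np.concatenate([proj(w,o+M[:,0]*b*a+M[:,1]*b*c)-q for (a,c),q in zip(((-1,1),(1,1),(1,-1),(-1,-1)),B)])
s=least_squares(res,[.551,-.227,.335,.056]);print(s.x,np.round(s.fun,2))
M,o=wframe(*s.x[:3])
for a in((-1,1),(1,1)): print("pred win corner",proj(w,o+M[:,0]*.04*a[0]+M[:,1]*.04*a[1]))
T=tool(-M[:,2],M[:,0]);q=bot.sense();print(q["t"],"tip est in window (mm)",1e3*M.T@(q["tool_pos"]+R.from_rotvec(q["orientation"]).as_matrix()[:,2]*.113-o))
go(o+M[:,2]*(.113+.02),T,"to 20mm above")
go(o+M[:,2]*.243,T,"to align at 130 mm")
E
```

```text
[ 0.5522 -0.2259  0.3378  0.0552] [ 0.07  0.19  0.05 -0.1   0.05 -0.02 -0.6  -0.25]
pred win corner [249.64   131.3768]
pred win corner [317.4093 131.0586]
6.95 tip est in window (mm) [ -2.341    4.5096 129.4002]
to 20mm above shift/150mm [0.016 0.03  0.729] turn/pi [ 0.0009  0.0016 -0.0014] | mm 110.0 deg 0.4
to align at 130 mm shift/150mm [ 0.012  0.032 -0.004] turn/pi [ 0.0009  0.0016 -0.0014] | mm 5.0 deg 0.4
```

```bash
python3 -m pendant '0.014 0.03 0.1 0 0.001 -0.001; 0.014 0.03 0.25 0 0.001 -0.001; 0.014 0.03 0.4 0 0.001 -0.001; 0.014 0.03 0.55 0 0.001 -0.001; 0.014 0.03 0.66 0 0.001 -0.001; 0.014 0.03 0.73 0 0.001 -0.001; 0.014 0.03 0.73 0 0.001 -0.001; 0.014 0.03 0.73 0 0.001 -0.001'
cat >> h.py <<'E'
WP=(.5522,-.2259,.3378)
def rep():
    M,o=wframe(*WP);q=bot.sense();Rm=R.from_rotvec(q["orientation"]).as_matrix()
    print("t",q["t"],"tip(out) in window mm",1e3*M.T@(q["tool_pos"]+Rm[:,2]*.113-o),"F in window",M.T@q["force"],"grip",q["grip_width"],"tilt",np.degrees(np.arccos(-Rm[:,2]@M[:,2])))
E
python3 - <<'E'
from h import *
w=optics.capture('wrist');save(w,'w4.png',(180,60,400,260),3.5);s=optics.capture('side');a=s["frame"][170:290,290:430,::-1]
cv2.imwrite("pics/c4.png",np.hstack([cv2.resize(a,(400,400)),cv2.resize(w["frame"][60:280,170:390,::-1],(400,400))]))
M,o=wframe(*WP)
for k in range(6): rep()
E
```

```text
t: 7.75
tool_pos: [0.4814, -0.2506, 0.2105]
orientation: [-2.864, -0.49, -0.905]
force: [0.2, -1.0, -2.7]
grip_width: 0.0301
t 7.85 tip(out) in window mm [ 2.1095 -0.7635 21.0554] F in window [-1.3128 -0.8352 -1.5804] grip 0.030051105793562245 tilt 0.22059633571981066
t 7.85 tip(out) in window mm [ 2.1095 -0.7635 21.0554] F in window [-1.3128 -0.8352 -1.5804] grip 0.030051105793562245 tilt 0.22059633571981066
t 7.85 tip(out) in window mm [ 2.1095 -0.7635 21.0554] F in window [-1.3128 -0.8352 -1.5804] grip 0.030051105793562245 tilt 0.22059633571981066
t 7.85 tip(out) in window mm [ 2.1095 -0.7635 21.0554] F in window [-1.3128 -0.8352 -1.5804] grip 0.030051105793562245 tilt 0.22059633571981066
t 7.85 tip(out) in window mm [ 2.1095 -0.7635 21.0554] F in window [-1.3128 -0.8352 -1.5804] grip 0.030051105793562245 tilt 0.22059633571981066
t 7.85 tip(out) in window mm [ 2.1095 -0.7635 21.0554] F in window [-1.3128 -0.8352 -1.5804] grip 0.030051105793562245 tilt 0.22059633571981066
```

View pics/c4.png

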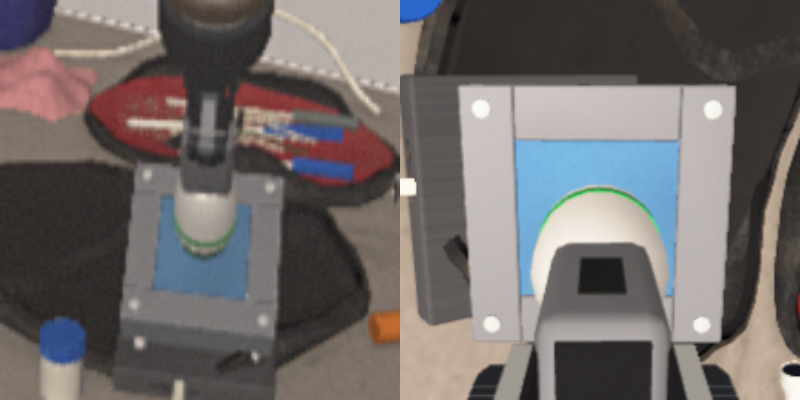

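Laterally it's well centred: barrel at 600 against window middle 597 in the right crop. Now feel for the panel, starting with a move to about 2 mm above the front plane for a force baseline.

```bash
cat >> h.py <<'E'
def force(n=5):
    M,o=wframe(*WP);F=[]
    for i in range(n): optics.capture("side");F.append(M.T@bot.sense()["force"])
    rep();print("mean F window",np.mean(F,0),"sd",np.std(F,0)[2])
E
python3 -m pendant '-0.012 0 0.04 0 0 0; -0.012 0 0.09 0 0 0; -0.012 0 0.13 0 0 0; -0.012 0 0.13 0 0 0'; python3 -c "from h import *;force(8)"
python3 -m pendant '0 0 0.015 0 0 0; 0 0 0.03 0 0 0; 0 0 0.03 0 0 0;0 0 0.03 0 0 0'; python3 -c "from h import *;force(4)"
```

```text
t: 8.25
tool_pos: [0.4904, -0.2472, 0.1917]
orientation: [-2.863, -0.489, -0.903]
force: [-0.8, 1.2, -1.7]
grip_width: 0.0302
t 8.65 tip(out) in window mm [-0.1069 -0.4867  0.8839] F in window [-1.3138  0.001  -1.3193] grip 0.03030752186327655 tilt 0.17444249996477834
mean F window [-1.1245  0.0585 -1.473 ] sd 0.417372954408287
t: 9.05
tool_pos: [0.4929, -0.2467, 0.1891]
orientation: [-2.864, -0.489, -0.905]
force: [1.0, 0.3, -2.3]
grip_width: 0.0306
t 9.25 tip(out) in window mm [-0.1813 -0.4058 -3.7573] F in window [-0.909   0.8916 -1.7648] grip 0.030059935175209825 tilt 0.1606551789452018
mean F window [-0.9665 -0.0029 -1.39  ] sd 0.4074896465952238
```

Baseline is −1.45 N. Continue in 4 mm steps.

```bash
python3 -m pendant '0 0 0.015 0 0 0; 0 0 0.027 0 0 0; 0 0 0.027 0 0 0'; python3 -c "from h import *;force(4)"
```

```text
t: 9.55
tool_pos: [0.4952, -0.2461, 0.1861]
orientation: [-2.864, -0.489, -0.905]
force: [-3.0, -1.5, 0.8]
grip_width: 0.03
t 9.75 tip(out) in window mm [-0.1033 -0.518  -7.6714] F in window [-1.41   -0.0327  2.0749] grip 0.030021634930545316 tilt 0.17593254412462325
mean F window [-1.2851 -0.0753  2.0992] sd 0.04566928892798769
```

```bash
python3 -m pendant '0 0 0.015 0 0 0; 0 0 0.027 0 0 0; 0 0 0.027 0 0 0'; python3 -c "from h import *;force(4)"
```

```text
t: 10.05
tool_pos: [0.4974, -0.2453, 0.1826]
orientation: [-2.864, -0.489, -0.905]
force: [-3.8, -1.6, 2.4]
grip_width: 0.0304
t 10.25 tip(out) in window mm [ -0.1546  -0.4514 -11.822 ] F in window [-0.8996  0.5407  3.8753] grip 0.03034003267841397 tilt 0.16462308183437793
mean F window [-1.3159 -0.2086  4.2917] sd 0.3422919932045509
```

Contact: 3.5 N, then 5.7 N, so the snout is about 6 mm in. Add 1.5 mm and hold.

```bash
python3 -m pendant '0 0 0.005 0 0 0; 0 0 0.01 0 0 0; 0 0 0.01 0 0 0'; python3 -c "
from h import *
force(6);s=optics.capture('side');w=optics.capture('wrist')
cv2.imwrite('pics/c5.png',np.hstack([cv2.resize(s['frame'][190:270,310:390,::-1],(400,400),interpolation=cv2.INTER_CUBIC),cv2.resize(w['frame'][60:280,170:390,::-1],(400,400))]))"
for i in 1 2 3; do python3 -m pendant '0 0 0 0 0 0; 0 0 0 0 0 0; 0 0 0 0 0 0; 0 0 0 0 0 0; 0 0 0 0 0 0; 0 0 0 0 0 0; 0 0 0 0 0 0; 0 0 0 0 0 0'|head -1; done;python3 -c "from h import *;force(4)"
```

```text
t: 10.55
tool_pos: [0.4982, -0.245, 0.1814]
orientation: [-2.864, -0.489, -0.905]
force: [-3.0, -1.7, 2.7]
grip_width: 0.03
t 10.85 tip(out) in window mm [ -0.2313  -0.3974 -13.4052] F in window [-0.8058 -0.5303  5.1868] grip 0.030234966712040085 tilt 0.15621117305100907
mean F window [-1.1924 -0.305   4.609 ] sd 0.49719899038861665
t: 11.75
t: 12.55
t: 13.35
t 13.55 tip(out) in window mm [ -0.2289  -0.4045 -13.4179] F in window [-2.0219 -1.1493  6.0953] grip 0.02997843709733051 tilt 0.15602362978624779
mean F window [-1.3158 -1.0369  5.0674] sd 0.6952548596773614
```

View pics/c5.png

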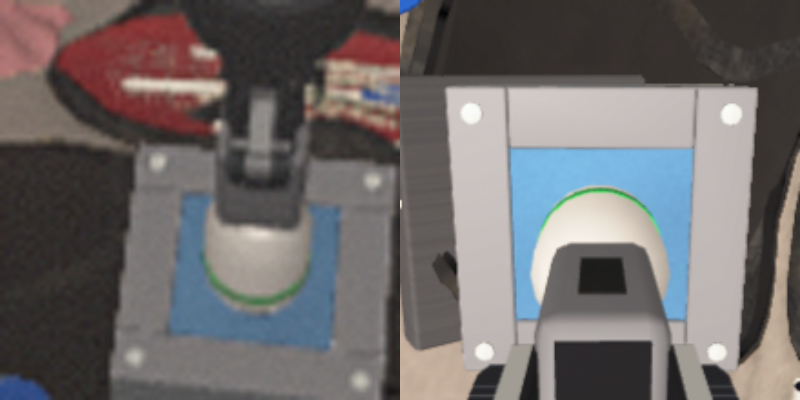

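Held more than 2.5 s at about 6.3 N net (roughly 8 mm), and the view shows the barrel centred in the window (600 against 602). Now retract and return.

```bash
python3 -m pendant '0 0 -0.05 0 0 0; 0 0 -0.15 0 0 0; 0 0 -0.3 0 0 0; 0 0 -0.5 0 0 0; 0 0 -0.7 0 0 0; 0 0 -0.87 0 0 0; 0 0 -0.97 0 0 0; 0 0 -1 0 0 0' | tail -1
python3 - <<'E'
from h import *
rep();a=bot.sense()
go([.45,-.12,.29],tool([0,0,-1],[1,.017,0]),"A")
E
```

```text
grip_width: 0.03
t 14.35 tip(out) in window mm [ -0.1545  -0.4227 137.9474] F in window [-1.2893 -0.2412 -2.3919] grip 0.030033937142612308 tilt 0.2253179645636038
A shift/150mm [ 0.394 -0.893  0.398] turn/pi [-0.0299 -0.1932  0.0989] | mm 158.0 deg 39.4
```

```bash
python3 -m pendant '0.03 -0.08 0.03 -0.003 -0.02 0.01; 0.09 -0.2 0.09 -0.007 -0.045 0.023; 0.15 -0.34 0.15 -0.012 -0.075 0.038; 0.21 -0.48 0.21 -0.016 -0.105 0.053; 0.27 -0.62 0.27 -0.021 -0.135 0.069; 0.33 -0.75 0.33 -0.025 -0.165 0.084; 0.38 -0.86 0.38 -0.03 -0.19 0.097; 0.394 -0.893 0.398 -0.03 -0.193 0.099' | head -3
python3 - <<'E'
from h import *
go([.516,.185,.285],tool([0,0,-1],[1,.017,0]))
E
```

```text
t: 15.15
tool_pos: [0.4516, -0.1169, 0.2866]
orientation: [-3.139, -0.032, 0.009]
 shift/150mm [ 0.47  -2.004  0.012] turn/pi [-0.0006  0.0018  0.001 ] | mm 309.0 deg 0.4
```

```bash
python3 -m pendant '0.03 -0.1 0 0 0 0; 0.07 -0.3 0 0 0 0; 0.12 -0.53 0 0 0 0; 0.18 -0.76 0 0 0 0; 0.235 -1 0 0 0.001 0' | head -2;  python3 -m pendant '0.05 -0.24 0 0 0 0; 0.1 -0.48 0 0 0 0; 0.16 -0.7 0 0 0 0; 0.2 -0.86 0 0 0 0; 0.225 -0.96 0 0 0 0; 0.235 -1 0 0 0.001 0; 0.235 -1 0 0 0.001 0; 0.235 -1 0 0 0.001 0' | head -2
python3 - <<'E'
from h import *
go([.516,.185,.140],tool([0,0,-1],[1,.017,0]));print(bot.sense()["tool_pos"],bot.sense()["force"])
w=optics.capture("wrist");f=w["frame"].astype(int)
m=(f[:,:,2]-f[:,:,0]>60).astype(np.uint8);n,l,st,ce=cv2.connectedComponentsWithStats(m);print(st[np.argsort(-st[:,4])[1:3]])
m[:,:215]=0;m[:,345:]=0;m[245:]=0
e=cv2.fitEllipse(cv2.convexHull(cv2.findNonZero(m)));print(e,"pad",atz(w,e[0],.018))
E
```

```text
t: 15.65
tool_pos: [0.483, 0.0322, 0.2884]
t: 16.45
tool_pos: [0.5155, 0.1808, 0.2894]
 shift/150mm [-0.003 -0.027  0.996] turn/pi [-0.0002 -0.0021 -0.    ] | mm 149.0 deg 0.4
[0.5155 0.1808 0.2894] [-0.3943  0.5358 -2.061 ]
[[ 236  106   95   84 1106]
 [ 543  370    7   15   58]]
((283.0002746582031, 153.14231872558594), (94.65184020996094, 95.3210220336914), 77.76176452636719) pad [0.521  0.1866 0.018 ]
```

Pad is confirmed near (0.519, 0.186). Lower to about 5 mm above it, then ease down.

```bash
python3 -m pendant '0.01 -0.03 0.1 0 -0.002 0; 0.01 -0.03 0.3 0 -0.002 0; 0.01 -0.03 0.5 0 -0.002 0; 0.01 -0.03 0.7 0 -0.002 0; 0.01 -0.03 0.87 0 -0.002 0; 0.01 -0.03 0.97 0 -0.002 0; 0.01 -0.03 1 0 -0.002 0; 0.01 -0.03 1 0 -0.002 0'|head -4; python3 -m pendant '0 0 0.015 0 0 0; 0 0 0.025 0 0 0; 0 0 0.025 0 0 0; 0 0 0.025 0 0 0'|head -4; python3 -c "
from h import *
q=bot.sense();print(R.from_rotvec(q['orientation']).as_matrix()[:,2])
s=optics.capture('side');save(s,'s6.png',(170,150,290,260),5)"
```

```text
t: 17.3
tool_pos: [0.5176, 0.186, 0.1384]
orientation: [-3.141, -0.027, 0.002]
force: [0.2, -1.1, -2.0]
t: 17.7
tool_pos: [0.5184, 0.1866, 0.1362]
orientation: [-3.14, -0.028, -0.002]
force: [0.3, 0.2, -0.1]
[ 0.0015  0.0012 -1.    ]
```

View pics/s6.png

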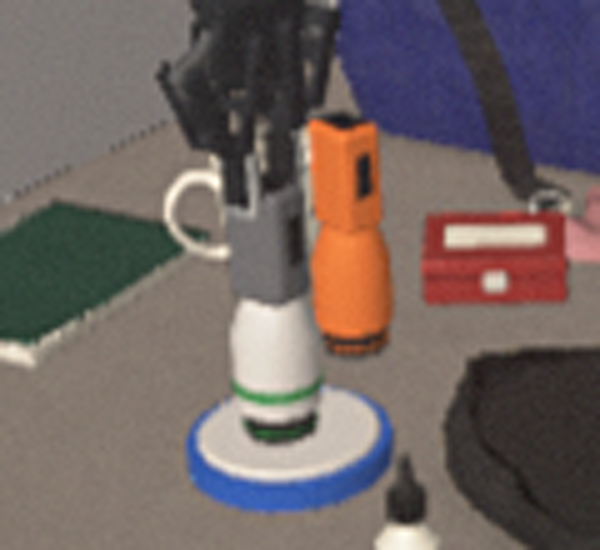

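The snout is standing on the pad (side crop about 282,430) and the wrist load has dropped to 0, so it is touching. Lower 0.7 mm, release, retreat.

```bash
python3 -m pendant '0 0 0.005 0 0 0; 0 0 0.005 0 0 0; 0 0 0.005 0 0 0'|head -4; python3 -m pendant '0 0 0.005 0 0 0; 0 0 0 0 0 0; 0 0 0 0 0 0; 0 0 0 0 0 0; 0 0 0 0 0 0; 0 0 0 0 0 0; 0 0 0 0 0 0; 0 0 0 0 0 0' 0|tail -2; python3 -m pendant '0 0 -0.05 0 0 0; 0 0 -0.15 0 0 0; 0 0 -0.3 0 0 0; 0 0 -0.5 0 0 0; 0 0 -0.7 0 0 0; 0 0 -0.85 0 0 0; 0 0 -0.93 0 0 0; 0 0 -0.93 0 0 0'; python3 -c "
from h import *
s=optics.capture('side');w=optics.capture('wrist');t=optics.capture('top')
cv2.imwrite('pics/f.png',np.hstack([cv2.resize(s['frame'][150:260,160:270,::-1],(400,400),interpolation=cv2.INTER_CUBIC),cv2.resize(w['frame'][80:300,170:390,::-1],(400,400))]))
print(nets.landmark_of('side','reader'))"
```

```text
t: 18.05
tool_pos: [0.5183, 0.1865, 0.135]
orientation: [-3.141, -0.028, -0.001]
force: [0.4, 0.5, 2.1]
force: [0.8, -0.2, 0.3]
grip_width: 0.0854
t: 19.65
tool_pos: [0.5186, 0.1865, 0.2766]
orientation: [-3.14, -0.027, -0.005]
force: [0.3, 0.2, -0.5]
grip_width: 0.0855
[{'xy': [240.2, 221.0], 'confidence': 0.81}]
```

View pics/f.png

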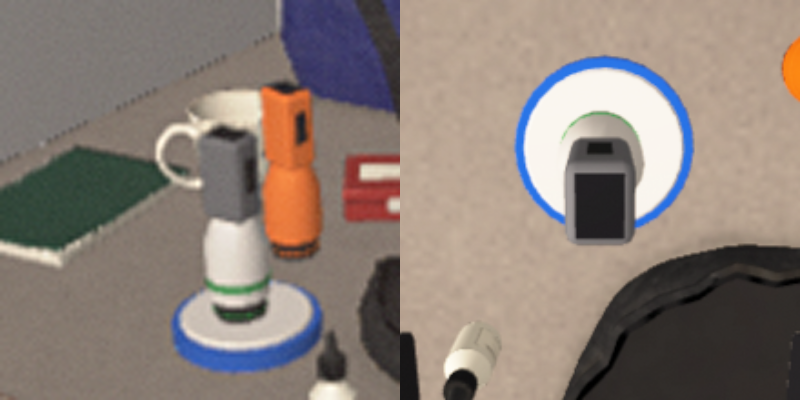

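The reader stands upright in the middle of the pad, free of the gripper, with bystanders undisturbed. Handing in.

```bash
python3 -c "
from plant import bot
print(bot.job_done(), bot.sense()['t'])"
```

```text
the job is handed in; nothing more can be done
the job is handed in; nothing more can be done
```

I took the reader's reading through the holder window, stood it back on its pad and let go. The job was handed in at about 20 s; the hand-in gives no verdict.

- **Reading:** the panel was felt about 6 mm below the front. The snout was pressed to about 6.3 N net, which from the spring figures is about 8 mm of its 16 mm, and held for about 3 s. The tool was within 0.2° of square to the holder as I fitted it. The snout was within about 1 mm of the middle by the tool pose; camera calibration is good to about 2 mm.
- **Placing:** the last pictures show the reader upright and near the middle of the pad, with the open gripper clear about 14 cm higher. The bystanders in view had not visibly moved, and the orange look-alike was not touched.
- **Disagreements:** the top and wrist cameras put the pad centre about 4 mm apart, so I aimed between them. On the last side picture the network reported only one reader, at (240, 221), which is the orange look-alike, so I judged the reader itself by eye.

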